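Transfer four parts from the soak rack to the test rack in reverse order

TASK

Move the four electronic parts from the dark steel soak rack to the four black bays of the bare aluminium test rack, one part to a bay, in reverse order: the part nearest the handle on the steel rack goes in the bay farthest from the handle of the aluminium rack, the next one in the bay next to that, and so on. Never let a part tip over, and leave each standing upright and flat on the floor of its bay.

Things in the scene. Friction and masses are not known exactly. Their poses are not given: they have to be found in the camera images.
- capacitor: Loose large can capacitor: upright black cylinder, 40 mm diameter, 60 mm tall, with a bright metal disc and two small metal studs (4 mm high) on top. Its origin is the centre of its underside, z up. It starts standing on its own grey seat, its x and y within about 10 degrees of the seat's. Mass about 0.1 kg.
- relay: Loose relay: upright white rectangular case on a black foot, 34 mm (its x) by 40 mm (its y), 55 mm tall, with a small grey plate on top. Its origin is the centre of its underside, z up. It starts standing on its own grey seat, its x and y within about 10 degrees of the seat's. Mass about 0.08 kg.
- transformer: Loose small transformer: dark steel core with two copper strips of winding seen on top, 36 mm (its x) by 44 mm (its y), 48 mm tall. Its origin is the centre of its underside, z up. It starts standing on its own grey seat, its x and y within about 10 degrees of the seat's. Mass about 0.26 kg.
- heatsink: Loose heat sink: bright aluminium block of six thin upright fins, 40 mm (its x) by 40 mm (its y), 46 mm tall; the fins run along its x, so grip it along its x, on the fin ends. Its origin is the centre of its underside, z up. It starts standing on its own grey seat, its x and y within about 10 degrees of the seat's. Mass about 0.11 kg.
- capacitor_seat: The grey plastic seat, fixed on the dark steel soak rack, on which the capacitor stands at the start: a shallow square tray, 66 mm outside, 60 mm inside, with a rim 5 mm above its floor. Origin: centre of its underside; the tray's floor is 4 mm above that. It tells which place of the dark steel rack the capacitor had. Which seat is in which place varies.
- relay_seat: The grey plastic seat, fixed on the dark steel soak rack, on which the relay stands at the start: a shallow square tray, 66 mm outside, 60 mm inside, with a rim 5 mm above its floor. Origin: centre of its underside; the tray's floor is 4 mm above that. It tells which place of the dark steel rack the relay had. Which seat is in which place varies.
- transformer_seat: The grey plastic seat, fixed on the dark steel soak rack, on which the transformer stands at the start: a shallow square tray, 66 mm outside, 60 mm inside, with a rim 5 mm above its floor. Origin: centre of its underside; the tray's floor is 4 mm above that. It tells which place of the dark steel rack the transformer had. Which seat is in which place varies.
- heatsink_seat: The grey plastic seat, fixed on the dark steel soak rack, on which the heatsink stands at the start: a shallow square tray, 66 mm outside, 60 mm inside, with a rim 5 mm above its floor. Origin: centre of its underside; the tray's floor is 4 mm above that. It tells which place of the dark steel rack the heatsink had. Which seat is in which place varies.
- soak_rack: The dark steel rack with the four grey seats, full at the start. Fixed. Origin at table level, mid-row; y along the row towards the black loop handle (at y = +154 mm, 40 mm high), z up. Places at x = 0, y = +105 (by the handle), +35, -35, -105 mm. Plate 90 x 318 x 8 mm. 
- test_rack: The bare aluminium rack with four black bays, empty at the start. Fixed. Origin at table level, mid-row; y along the row towards the black loop handle (at y = +154 mm, 40 mm high), z up. Places at x = 0, y = +105 (by the handle), +35, -35, -105 mm. Plate 90 x 318 x 8 mm. Each bay is a square tray, 60 mm inside, 66 outside, floor 12 mm and rim 17 mm above the table.

How it is judged (in metres and radians):
At the end, for the whole second after the job is handed in: Each part stands at rest in its bay of the aluminium rack (places 1, 2, 3, 4 from the handle of the steel rack go to bays 4, 3, 2, 1 from the handle of the aluminium rack): within 15 mm of the bay centre along and across the rack, underside within 3 mm of the bay floor, tilt under 0.1 rad (((y of capacitor_seat in the frame of soak_rack between 0.085 and 0.125 m and y of capacitor in the frame of test_rack between -0.12 and -0.09 m) or (y of capacitor_seat in the frame of soak_rack between 0.015 and 0.055 m and y of capacitor in the frame of test_rack between -0.05 and -0.02 m) or (y of capacitor_seat in the frame of soak_rack between -0.055 and -0.015 m and y of capacitor in the frame of test_rack between 0.02 and 0.05 m) or (y of capacitor_seat in the frame of soak_rack between -0.125 and -0.085 m and y of capacitor in the frame of test_rack between 0.09 and 0.12 m)) and x of capacitor in the frame of test_rack between -0.015 and 0.015 m and z of capacitor in the frame of test_rack between 0.009 and 0.015 m and angle between each of capacitor, relay, transformer, heatsink's own z axis and vertical below 0.1 rad and linear speed of each of capacitor, relay, transformer, heatsink below 0.02 m/s and angular speed of each of capacitor, relay, transformer, heatsink below 0.2 rad/s and ((y of relay_seat in the frame of soak_rack between 0.085 and 0.125 m and y of relay in the frame of test_rack between -0.12 and -0.09 m) or (y of relay_seat in the frame of soak_rack between 0.015 and 0.055 m and y of relay in the frame of test_rack between -0.05 and -0.02 m) or (y of relay_seat in the frame of soak_rack between -0.055 and -0.015 m and y of relay in the frame of test_rack between 0.02 and 0.05 m) or (y of relay_seat in the frame of soak_rack between -0.125 and -0.085 m and y of relay in the frame of test_rack between 0.09 and 0.12 m)) and x of relay in the frame of test_rack between -0.015 and 0.015 m and z of relay in the frame of test_rack between 0.009 and 0.015 m and ((y of transformer_seat in the frame of soak_rack between 0.085 and 0.125 m and y of transformer in the frame of test_rack between -0.12 and -0.09 m) or (y of transformer_seat in the frame of soak_rack between 0.015 and 0.055 m and y of transformer in the frame of test_rack between -0.05 and -0.02 m) or (y of transformer_seat in the frame of soak_rack between -0.055 and -0.015 m and y of transformer in the frame of test_rack between 0.02 and 0.05 m) or (y of transformer_seat in the frame of soak_rack between -0.125 and -0.085 m and y of transformer in the frame of test_rack between 0.09 and 0.12 m)) and x of transformer in the frame of test_rack between -0.015 and 0.015 m and z of transformer in the frame of test_rack between 0.009 and 0.015 m and ((y of heatsink_seat in the frame of soak_rack between 0.085 and 0.125 m and y of heatsink in the frame of test_rack between -0.12 and -0.09 m) or (y of heatsink_seat in the frame of soak_rack between 0.015 and 0.055 m and y of heatsink in the frame of test_rack between -0.05 and -0.02 m) or (y of heatsink_seat in the frame of soak_rack between -0.055 and -0.015 m and y of heatsink in the frame of test_rack between 0.02 and 0.05 m) or (y of heatsink_seat in the frame of soak_rack between -0.125 and -0.085 m and y of heatsink in the frame of test_rack between 0.09 and 0.12 m)) and x of heatsink in the frame of test_rack between -0.015 and 0.015 m and z of heatsink in the frame of test_rack between 0.009 and 0.015 m); the robot touches nothing.
It fails at once if a part is tipped over (tilted more than 0.8 rad) (angle between any of capacitor, relay, transformer, heatsink's own z axis and vertical above 0.8 rad).
It also fails if it takes over 109 s, if anything falls off the work surface, if the arm or the gripper's body presses on something with over 40 N, if the wrist force passes 120 N, or if a joint passes its speed limit or range.

ROBOT

A 6-joint arm with a two-finger parallel gripper is mounted at the origin on the work surface. World frame = base frame: x ahead of the robot, y to its left, z up, the work surface at z = 0. Lengths are in mm, angles in rad, forces in N, time in s.
With the tool pointing down it reaches from about 350 to 925 mm from the base axis. Payload 6.4 kg.
Tool frame: the origin (TCP) lies midway between the tips of the shut fingers; the grasp point (between the pads) lies 19 mm behind it (manip.grasp_offset is the distance from the TCP to the grasp point, in mm); z points along the fingers, y is the line along which they close (so a half turn about z gives the same grasp; the last joint's range is limited). The gripper opens to 85 mm and grips with 20 to 120 N. Pads are 22 mm wide; open, the fingers measure 114 mm over their backs; the gripper's body (76 mm by 85 mm) begins 54 mm behind the grasp point. The pads swing forward as they close: fully open they stand 13 mm farther back than shut.
Start: joints at [1.099, 0.245, 1.558, -0, 1.339, -0.174], TCP at [190.719, 621.402, 231.29] pointing down, gripper open.
Joint ranges: [-3.13, 3.13], [-1.02, 2.26], [0.13, 2.54], [-0.95, 4.09], [0.21, 2.88], [-2.74, 2.74]. Speed limits (rad/s): [2.57, 2.57, 3.14, 3.14, 3.14, 3.14].

INTERFACE

Orientations are given as a 3x3 rotation matrix whose columns are the frame's x, y, z axes.
In Python, from workcell import manip, vision, job, nets gives the robot as it stands.
- The arm moves only by the tool send_rows, never from a script. Its argument "motion" is a list of rows, each a list of 3 entries, a list of its own where there are three numbers: the gripper command: -1 is fully open, 1 is shut, values between are in proportion, then the shift along the world's x, y, z in m, then the turn about the world's z in degrees. In form: [[jaw, [dx, dy, dz], twist], ...]. A call has 1 to 20 rows; each row shifts and turns the commanded pose from where the row before left it; what a row does not reach is not made up. A row lasts 1/12 s, in which the tool goes at most 41.7 mm and 7.16 degrees, less where a joint would pass 70% of its speed; a pose out of reach is approached as far as the arm can. A call is refused whole if a number of a shift passes 0.0417 or a number of a turn 7.16, either way. A call with a gripper value outside its range is refused whole. The fingers move at their own pace and stop on an object; "grip_force" is the grip in N (left out, the last holds). Time passes only in rows, so rows that do not move let the fingers close. It gives the time, the measured TCP pose, the force, the opening and the grip force at its end, in the units of the state.
- manip.get_state(): the state, without advancing time (a new reading comes with each control period).
- vision.camera(name): name is "scene" or "top"; returns a dict with "frame" (480x640x3 uint8, blue, green, red), "z_map" (480x640 float32, mm along the optical axis (not along the pixel's ray), 0 where there is no reading), "intrinsics" (3x3 intrinsics, pixels), "distortion" ([k1, k2, p1, p2, k3] as OpenCV has them; the pictures are not rectified), "world_from_camera" (4x4, takes a point from camera to world coordinates). Camera axes: x right, y down, z forward; pixel columns grow to the right and rows downward; lengths in mm; the calibration is good to about 2 mm. A picture is of the moment at which its call begins.
- job.finish_job(): hands the job in; it is judged then, once.
Trained networks look in a picture, given as the dict that the camera call returned (one of the last four; its "shot" number tells which), for a name from the list of things; names that differ only in an ending like _2 or _b are one class to them, and where a whole thing is asked for, a point or a joint stands for the part that bears it (a point fixed in the world has none). Each returns a list of dicts, best first, with "conf" (0 to 1); they miss things now and then, are a little off and sometimes report something else, mostly with a low value. They report only what shows in the picture. A call takes as long as a camera call.
- nets.spot_in(picture, query): "centre" ([column, row] in pixels, amid what is visible of it).
- nets.regions_of(picture, query): "mask" (480x640 bool, what is visible of it) and "centre" ([column, row] in pixels, amid what is visible of it).
The state is a dict: "t": time; "joints": joint angles; "dq": joint speeds; "joint_torque": joint torques, N m; "ee_pos": TCP position; "orientation": TCP orientation; "wrist_force": force on the tool from outside, world axes, zero at the start; "torque": the same for the moment, N m; "opening": opening from 0.0 (shut) to 1.0 (fully open); "grip_force": force on a finger pad.
Only numpy, scipy, OpenCV 4.12 (cv2) and the standard library are available. Lean on these libraries where they do the work, as an engineer would, in place of code of your own. Each camera call takes 0.05 s, during which the arm holds its last target. There are 200 camera calls.

## Working session

There is one attempt and no reset: what is moved stays moved. The work goes in short steps, Python scripts to look and compute and a tool call to move; the robot and the scene stay as the last step left them, time stands still between calls to the robot, and variables do not carry over. Pictures are saved under pics/ and viewed, at most 14 in all, crops included, and the job is handed in when it is done.

Besides the shell and the picture viewer there is one more tool, called after "Request:" as a command line: name --argument value ..., lists and objects as JSON in quotes. send_rows: Moves the arm, as the interface text tells. Its arguments: {"type":"object","properties":{"motion":{"type":"array","items":{"type":"array"}},"grip_force":{"type":"number"}},"required":["motion"]}

```bash
mkdir -p pics; python3 - <<'E'
from workcell import manip, vision
import cv2
for n in ["top","scene"]:
    p=vision.camera(n); cv2.imwrite(f"pics/{n}0.png",p["frame"])
    print(n,p["intrinsics"].tolist() if hasattr(p["intrinsics"],'tolist') else p["intrinsics"],p["distortion"],p["world_from_camera"])
print(manip.get_state())
E
```

```text
top [[485.2378363703673, 0.0, 317.21304272312784], [0.0, 485.2378363703673, 235.89956460677354], [0.0, 0.0, 1.0]] [-0.08970186  0.          0.          0.          0.        ] [[ 1.82832358e-02 -9.96665936e-01  7.95156355e-02  4.49290761e+02]
 [-9.99387400e-01 -1.58435015e-02  3.12059032e-02 -1.99931929e+01]
 [-2.98420546e-02 -8.00374691e-02 -9.96345048e-01  9.59389995e+02]
 [ 0.00000000e+00  0.00000000e+00  0.00000000e+00  1.00000000e+00]]
scene [[528.9032610724253, 0.0, 319.81686013605895], [0.0, 528.9032610724253, 236.00888530540448], [0.0, 0.0, 1.0]] [0.03184497 0.         0.         0.         0.        ] [[-6.19771611e-01  6.59214871e-01 -4.25815575e-01  9.29385589e+02]
 [ 7.84776512e-01  5.18531265e-01 -3.39486602e-01  3.22038044e+02]
 [-2.99592776e-03 -5.44574220e-01 -8.38707305e-01  8.53900175e+02]
 [ 0.00000000e+00  0.00000000e+00  0.00000000e+00  1.00000000e+00]]
{'t': 0.1, 'joints': array([ 1.09889879e+00,  2.45739994e-01,  1.55894325e+00, -9.19086375e-07,
        1.33869306e+00, -1.74128401e-01]), 'dq': array([ 0.0003014 ,  0.00046627, -0.00314869,  0.00037642, -0.00113417,
       -0.00179534]), 'joint_torque': array([ 2.26296092e-04, -4.30673540e+01, -3.27127934e+01, -2.13511262e-04,
        2.87406838e-03,  9.58484833e-06]), 'ee_pos': array([190.47407354, 620.92069151, 230.26573628]), 'orientation': array([[-9.55993314e-01,  2.93387334e-01, -8.10010142e-04],
       [ 2.93388291e-01,  9.55992043e-01, -1.58911690e-03],
       [ 3.08136478e-04, -1.75683263e-03, -9.99998409e-01]]), 'wrist_force': array([ 1.17710751,  0.35963389, -1.01345499]), 'torque': array([ 0.05659832, -0.00352946,  0.00856654]), 'grip_force': 0.0, 'opening': 0.9990153896610677}
```

View pics/top0.png

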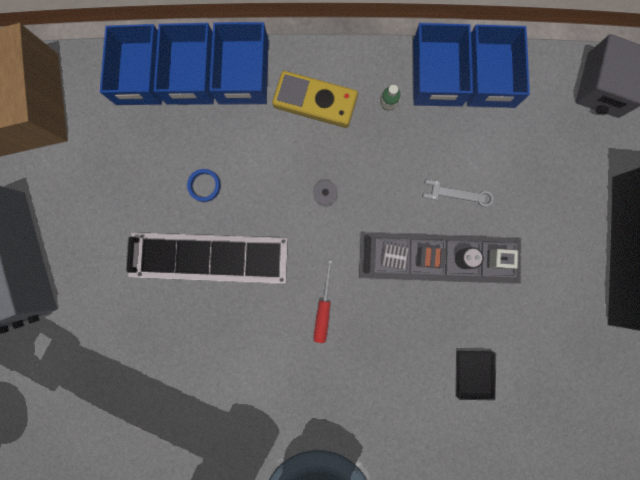

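View pics/scene0.png

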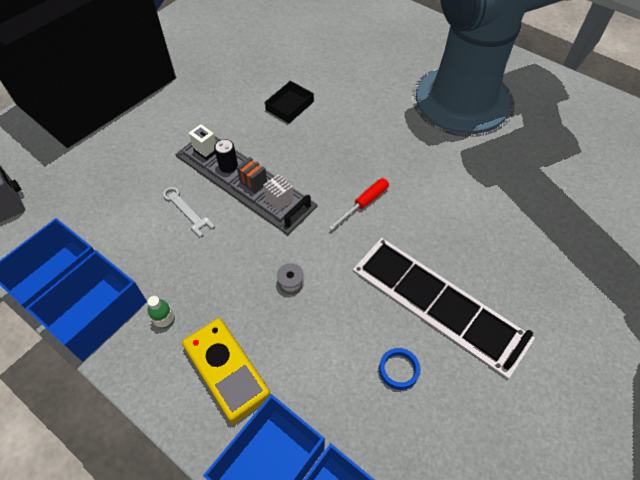

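The top view shows the soak rack at right, with its handle at (367,252). From the handle outward the parts are heatsink (395,256), transformer (431,256), capacitor (469,257) and relay (506,259). The test rack is at left, with its handle at (132,254) and bays at about x=158, 193, 228 and 263. So heatsink→263, transformer→228, capacitor→193, relay→158.

```bash
cat > h.py <<'E'
import numpy as np, cv2
from workcell import manip, vision, nets
def world(p, mask=None):
    v,u=np.nonzero((p["z_map"]>0) if mask is None else (mask&(p["z_map"]>0)))
    n=cv2.undistortPoints(np.c_[u,v].astype(float).reshape(-1,1,2),np.array(p["intrinsics"]),np.array(p["distortion"])).reshape(-1,2)
    z=p["z_map"][v,u][:,None]; T=np.array(p["world_from_camera"])
    return np.hstack([n*z,z])@T[:3,:3].T+T[:3,3], np.c_[u,v]
def rect(P):
    c,s,a=cv2.minAreaRect(P[:,:2].astype(np.float32)); return np.round(c,1),np.round(s,1),round(a,1)
E
python3 - <<'E'
from h import *
for cam in ["top","scene"]:
    p=vision.camera(cam)
    for q in ["soak_rack","test_rack","capacitor","relay","transformer","heatsink"]:
        for r in nets.regions_of(p,q)[:2]:
            if r["conf"]<.3: continue
            W,_=world(p,r["mask"]); z=W[:,2]
            out=[cam,q,round(r["conf"],2),np.round(r["centre"]),len(W),np.round(np.percentile(z,[5,50,95]),1)]
            if "rack" in q: S=W[(z>3)&(z<22)]
            else: S=W[z>np.percentile(z,90)-(8 if q in("relay","capacitor") else 4)]
            print(*out,rect(S),np.round(np.median(S,0),1))
E
```

```text
top soak_rack 0.82 [431. 277.] 2508 [ 5.1  8.  38.4] (array([ 486.9, -232.9]), array([317.7,  91.4]), 88.8) [ 480.1 -221.1    7.8]
top test_rack 0.89 [208. 257.] 7230 [ 6.  11.1 18.6] (array([479.9, 228.1]), array([317.3,  91.2]), 89.2) [479.1 222.1  11. ]
top capacitor 0.74 [470. 259.] 503 [23.  71.5 75.5] (array([ 486. , -277.4]), array([36.8, 40.1]), 0.6) [ 485.8 -275.8   72.4]
top relay 0.91 [502. 256.] 587 [12.7 65.8 69. ] (array([ 484.9, -341.6]), array([41.3, 34.6]), 86.3) [ 485.  -339.9   66.8]
top transformer 0.87 [431. 258.] 573 [22.6 58.  61.7] (array([ 486.1, -206.1]), array([45.2, 35.8]), 85.7) [ 485.6 -206.5   59.2]
top heatsink 0.67 [395. 255.] 469 [16.  49.8 59.6] (array([ 485.9, -136.6]), array([38.2, 38.3]), 81.8) [ 486.3 -134.7   57.8]
scene soak_rack 0.74 [261. 212.] 1693 [ 3.   8.4 38.6] (array([ 482.3, -231.1]), array([321.4,  98.9]), 88.3) [ 521.5 -164.7    8.1]
scene test_rack 0.65 [444. 312.] 8915 [ 5.6 11.5 19.1] (array([477. , 230.9]), array([318.8,  97.7]), 89.5) [483.5 240.4  11.5]
scene capacitor 0.59 [223. 156.] 641 [14.9 59.  75.3] (array([ 484.1, -276.3]), array([39.8, 39.4]), 86.3) [ 486.1 -273.5   72.8]
scene relay 0.95 [202. 142.] 595 [19.6 56.7 69.2] (array([ 484. , -339.2]), array([34.4, 41.1]), 0.1) [ 486.  -337.7   67.2]
scene transformer 0.68 [254. 172.] 706 [19.  54.3 61.8] (array([ 484.4, -204.5]), array([46. , 37.2]), 84.6) [ 484.5 -205.6   59.9]
scene heatsink 0.76 [279. 190.] 729 [16.4 51.  59.6] (array([ 484.7, -136.3]), array([42. , 40.8]), 78.5) [ 485.8 -135.3   57.9]
```

```bash
python3 - <<'E'
from h import *
p=vision.camera("top"); f=p["frame"].copy()
a=cv2.resize(f[225:290,355:525],None,fx=4.5,fy=4.5,interpolation=cv2.INTER_CUBIC)
T=np.linalg.inv(p["world_from_camera"]); big=cv2.resize(f[225:290,120:290],None,fx=4.5,fy=4.5,interpolation=cv2.INTER_CUBIC)
def pr(P): return cv2.projectPoints(np.array(P,float),cv2.Rodrigues(T[:3,:3])[0],T[:3,3],np.array(p["intrinsics"]),np.array(p["distortion"]))[0].reshape(-1,2)
for k in(-105,-35,35,105):
    c=np.array([479+.015*k,229+k,17.])
    q=pr([c+[sx*30,sy*30,0] for sx,sy in((1,1),(1,-1),(-1,-1),(-1,1))])
    cv2.polylines(big,[np.int32((q-[120,225]+.5)*4.5)],True,(0,255,0),1)
cv2.imwrite("pics/crop1.png",np.vstack([a,big]))
E
```

```text
(no output)
```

View pics/crop1.png

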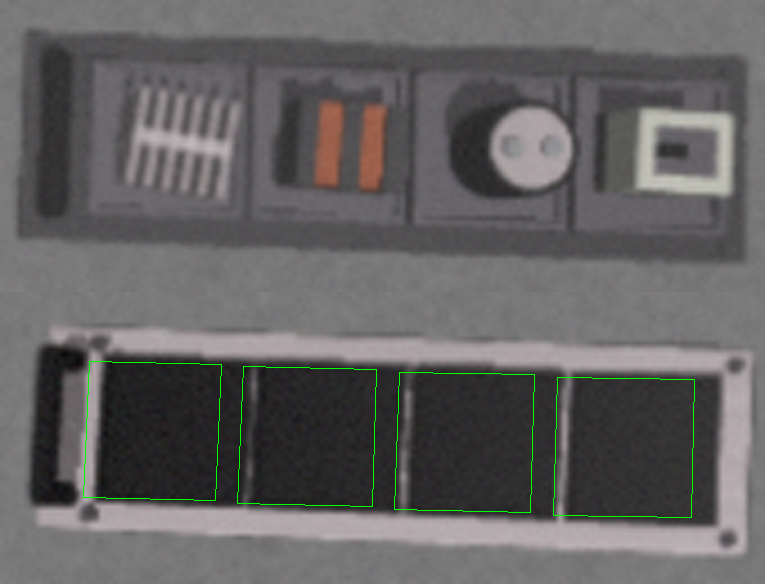

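The fins run vertically in the crop (along world x, leaning about -9°), so every part can be gripped across the row along world x. The bay outlines sit about 10 mm to the right of my boxes, because the plate isn't centred on the row. That puts the test row centre at about y=220.

Request:
send_rows --motion '[[-1,[0.0123,-0.0315,0],-3.4],[-1,[0.0123,-0.0315,0],-3.4],[-1,[0.0123,-0.0315,0],-3.4],[-1,[0.0123,-0.0315,0],-3.4],[-1,[0.0123,-0.0315,0],-3.4],[-1,[0.0123,-0.0315,0],-3.4],[-1,[0.0123,-0.0315,0],-3.4],[-1,[0.0123,-0.0315,0],-3.4],[-1,[0.0123,-0.0315,0],-3.4],[-1,[0.0123,-0.0315,0],-3.4],[-1,[0.0123,-0.0315,0],-3.4],[-1,[0.0123,-0.0315,0],-3.4],[-1,[0.0123,-0.0315,0],-3.4],[-1,[0.0123,-0.0315,0],-3.4],[-1,[0.0123,-0.0315,0],-3.4],[-1,[0.0123,-0.0315,0],-3.4],[-1,[0.0123,-0.0315,0],-3.4],[-1,[0.0123,-0.0315,0],-3.4],[-1,[0.0123,-0.0315,0],-3.4],[-1,[0.0123,-0.0315,0],-3.4]]' --grip_force 40

```text
t: 2.52
ee_pos: [437.1, -10.4, 231.6]
orientation: [[-0.083, 0.997, 0.001], [0.997, 0.083, -0.0], [-0.0, 0.001, -1.0]]
wrist_force: [0.1, 0.3, 0.6]
opening: 1.003
grip_force: 0.0
```

Request:
send_rows --motion '[[-1,[0.0097,-0.0253,-0.02],-2.8],[-1,[0.0097,-0.0253,-0.02],-2.8],[-1,[0.0097,-0.0253,-0.02],-2.8],[-1,[0.0097,-0.0253,-0.02],-2.8],[-1,[0.0097,-0.0253,-0.02],-2.8],[-1,[0,0,-0.02],0],[-1,[0,0,-0.01],0],[-1,[0,0,0],0],[-1,[0,0,0],0]]'

```text
t: 3.27
ee_pos: [484.9, -134.5, 101.3]
orientation: [[0.157, 0.988, -0.001], [0.988, -0.157, 0.0], [0.0, -0.001, -1.0]]
wrist_force: [-0.3, -0.2, -0.2]
opening: 1.0
grip_force: 0.0
```

```bash
python3 - <<'E'
from h import *
p=vision.camera("scene"); cv2.imwrite("pics/s1.png",cv2.resize(p["frame"][60:260,130:380],None,fx=3,fy=3))
E
```

```text
(no output)
```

View pics/s1.png

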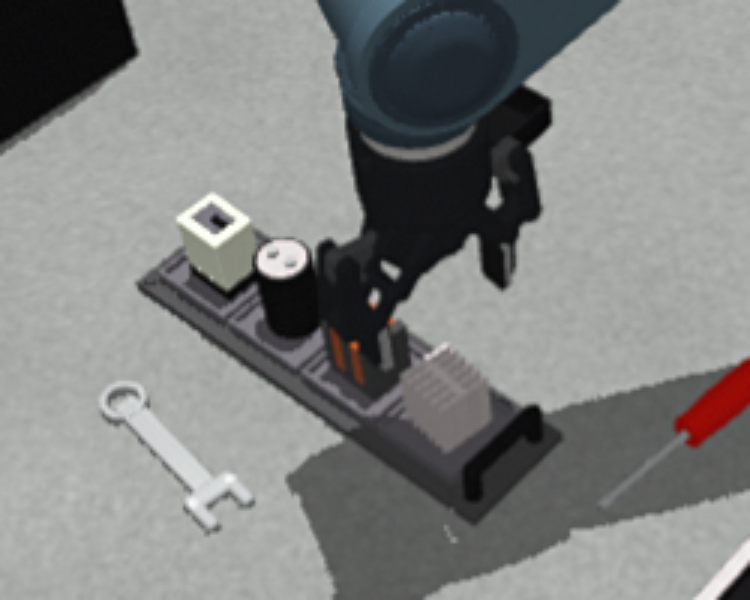

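The fingers straddle the row along world x, above the heatsink (crop 440,385). Next I descend and grip.

Request:
send_rows --motion '[[-1,[0.0003,-0.0018,-0.02],0],[-1,[0,0,-0.02],0],[-1,[0,0,-0.02],0],[-1,[0,0,-0.01],0],[-1,[0,0,-0.006],0],[-1,[0,0,0],0],[1,[0,0,0],0],[1,[0,0,0],0],[1,[0,0,0],0],[1,[0,0,0],0],[1,[0,0,0],0],[1,[0,0,0],0],[1,[0,0,0],0],[1,[0,0,0],0],[1,[0,0,0],0]]'

```text
t: 4.57
ee_pos: [486.4, -137.3, 26.4]
orientation: [[0.158, 0.988, 0.002], [0.988, -0.158, -0.001], [-0.001, 0.002, -1.0]]
wrist_force: [0.0, -0.0, 5.9]
opening: 0.465
grip_force: 41.9
```

Request:
send_rows --motion '[[1,[0,0,0.01],0],[1,[0,0,0.02],0],[1,[0,0,0.02],0],[1,[0,0,0.02],0],[1,[0,0,0.015],0],[1,[-0.001,0.014,0.005],0.8],[1,[-0.001,0.025,0],0.8],[1,[-0.001,0.028,0],0.8],[1,[-0.001,0.028,0],0.8],[1,[-0.001,0.028,0],0.8],[1,[-0.001,0.028,0],0.8],[1,[-0.001,0.028,0],0.8],[1,[-0.001,0.028,0],0.8],[1,[-0.001,0.026,-0.005],0.8],[1,[-0.001,0.019,-0.01],0.8],[1,[0,0,-0.02],0],[1,[0,0,-0.02],0],[1,[0,0,-0.015],0],[1,[0,0,0],0],[1,[0,0,0],0]]'

```text
t: 6.23
ee_pos: [473.9, 115.6, 44.3]
orientation: [[0.018, 1.0, -0.003], [1.0, -0.018, 0.0], [0.0, -0.003, -1.0]]
wrist_force: [0.5, 0.5, -0.6]
opening: 0.464
grip_force: 41.0
```

Request:
send_rows --motion '[[1,[0.0025,0,-0.008],0],[1,[0,0,-0.006],0],[1,[0,0,-0.003],0],[1,[0,0,0],0],[1,[0,0,0],0]]'

```text
t: 6.65
ee_pos: [478.0, 115.0, 28.3]
orientation: [[0.019, 1.0, -0.0], [1.0, -0.019, 0.0], [0.0, -0.0, -1.0]]
wrist_force: [0.2, 0.3, 0.4]
opening: 0.466
grip_force: 41.1
```

Request:
send_rows --motion '[[1,[-0.001,0,-0.0015],0],[1,[0,0,-0.001],0],[1,[0,0,0],0],[0.3,[0,0,0],0],[-0.3,[0,0,0],0],[-0.6,[0,0,0],0],[-1,[0,0,0],0],[-1,[0,0,0],0],[-1,[0,0,0],0],[-1,[0,0,0.01],0],[-1,[0,0,0.02],0],[-1,[0,0,0.02],0],[-1,[0,0,0.02],0],[-1,[0,0,0.02],0]]'

```text
t: 7.82
ee_pos: [477.0, 115.1, 117.4]
orientation: [[0.018, 1.0, 0.0], [1.0, -0.018, -0.0], [0.0, 0.0, -1.0]]
wrist_force: [0.8, -0.1, -0.7]
opening: 1.0
grip_force: 0.0
```

```bash
python3 - <<'E'
from h import *
p=vision.camera("scene"); cv2.imwrite("pics/s2.png",cv2.resize(p["frame"][180:400,300:560],None,fx=3,fy=2.7))
E
```

```text
(no output)
```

View pics/s2.png

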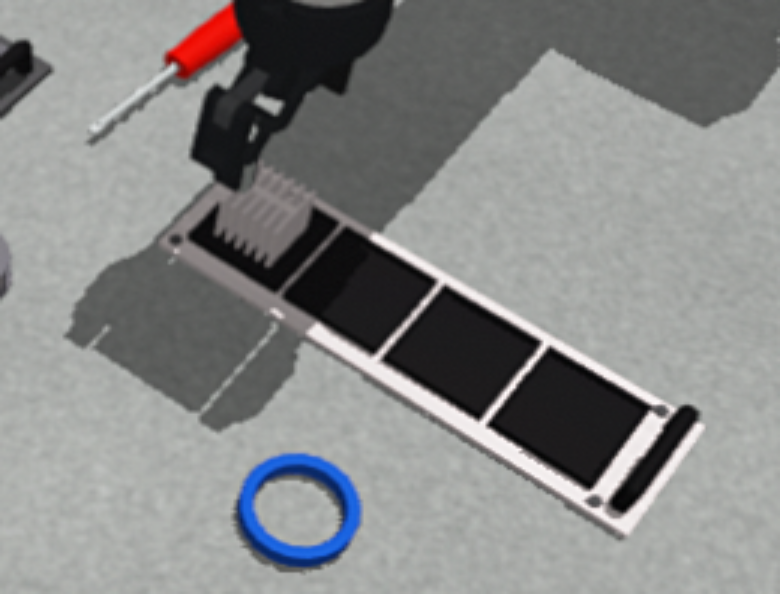

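The heatsink stands centred in the far bay (crop 262,215). Next is the transformer.

Request:
send_rows --motion '[[-1,[0.0007,-0.0187,0],-0.3],[-1,[0.0007,-0.0275,0],-0.3],[-1,[0.0007,-0.0275,0],-0.3],[-1,[0.0007,-0.0275,0],-0.3],[-1,[0.0007,-0.0275,0],-0.3],[-1,[0.0007,-0.0275,0],-0.3],[-1,[0.0007,-0.0275,0],-0.3],[-1,[0.0007,-0.0275,0],-0.3],[-1,[0.0007,-0.0275,0],-0.3],[-1,[0.0007,-0.0275,0],-0.4],[-1,[0.0007,-0.0275,0],-0.4],[-1,[0.0006,-0.0267,0],-0.3],[-1,[0,0,-0.01],0],[-1,[0,0,-0.01],0],[-1,[0,0,0],0]]'

```text
t: 9.12
ee_pos: [483.6, -203.7, 93.2]
orientation: [[0.085, 0.996, -0.004], [0.996, -0.085, 0.003], [0.003, -0.004, -1.0]]
wrist_force: [-0.5, 0.7, -0.4]
opening: 0.998
grip_force: 0.0
```

Request:
send_rows --motion '[[-1,[0.001,-0.001,-0.02],0],[-1,[0,0,-0.02],0],[-1,[0,0,-0.018],0],[-1,[0,0,-0.01],0],[-1,[0,0,-0.003],0],[-1,[0,0,0],0],[1,[0,0,0],0],[1,[0,0,0],0],[1,[0,0,0],0],[1,[0,0,0],0],[1,[0,0,0],0],[1,[0,0,0],0],[1,[0,0,0],0],[1,[0,0,0],0],[1,[0,0,0],0]]' --grip_force 50

```text
t: 10.37
ee_pos: [486.8, -206.7, 25.7]
orientation: [[0.085, 0.996, 0.001], [0.996, -0.085, -0.001], [-0.001, 0.001, -1.0]]
wrist_force: [-2.0, 0.6, 6.1]
opening: 0.416
grip_force: 51.4
```

Request:
send_rows --motion '[[1,[0,0,0.01],0],[1,[0,0,0.02],0],[1,[0,0,0.025],0],[1,[0,0,0.025],0],[1,[-0.0006,0.014,0.01],0.25],[1,[-0.0006,0.025,0],0.25],[1,[-0.0006,0.029,0],0.25],[1,[-0.0006,0.029,0],0.25],[1,[-0.0006,0.029,0],0.25],[1,[-0.0006,0.029,0],0.25],[1,[-0.0006,0.029,0],0.25],[1,[-0.0006,0.029,0],0.25],[1,[-0.0006,0.029,0],0.25],[1,[-0.0006,0.029,0],0.25],[1,[-0.0006,0.029,0],0.25],[1,[-0.0006,0.029,0],0.25],[1,[-0.0006,0.029,0],0.25],[1,[-0.0006,0.021,0],0.25],[1,[-0.0006,0.014,0],0.25],[1,[0,0,0],0]]'

```text
t: 12.03
ee_pos: [476.4, 188.8, 114.6]
orientation: [[0.016, 1.0, -0.001], [1.0, -0.016, 0.001], [0.001, -0.001, -1.0]]
wrist_force: [-0.5, 0.8, -2.2]
opening: 0.419
grip_force: 50.6
```

Request:
send_rows --motion '[[1,[0,0,-0.02],0],[1,[0,0,-0.02],0],[1,[0,0,-0.02],0],[1,[0,0,-0.01],0],[1,[0,0,0],0],[1,[0,0,0],0]]'

```text
t: 12.53
ee_pos: [477.1, 186.2, 44.7]
orientation: [[0.02, 1.0, -0.001], [1.0, -0.02, -0.0], [-0.0, -0.001, -1.0]]
wrist_force: [0.3, -0.2, -2.5]
opening: 0.414
grip_force: 50.5
```

Request:
send_rows --motion '[[1,[0,-0.0005,-0.008],0],[1,[0,0,-0.006],0],[1,[0,0,-0.003],0],[1,[0,0,-0.0015],0],[1,[0,0,0],0],[1,[0,0,0],0]]'

```text
t: 13.03
ee_pos: [477.4, 186.3, 26.4]
orientation: [[0.019, 1.0, 0.0], [1.0, -0.019, 0.0], [0.0, 0.0, -1.0]]
wrist_force: [-0.2, -0.4, -2.3]
opening: 0.415
grip_force: 50.5
```

Request:
send_rows --motion '[[0.3,[0,0,0],0],[-0.3,[0,0,0],0],[-0.6,[0,0,0],0],[-1,[0,0,0],0],[-1,[0,0,0],0],[-1,[0,0,0],0],[-1,[0,0,0.01],0],[-1,[0,0,0.02],0],[-1,[0,0,0.02],0],[-1,[0,0,0.02],0],[-1,[0,0,0.025],0],[-1,[0,0,0],0]]'

```text
t: 14.03
ee_pos: [480.8, 186.9, 127.2]
orientation: [[0.019, 1.0, 0.01], [1.0, -0.019, 0.002], [0.002, 0.01, -1.0]]
wrist_force: [0.7, -0.5, 0.9]
opening: 1.001
grip_force: 0.0
```

Request:
send_rows --motion '[[-1,[0.0005,-0.018,0],0],[-1,[0.0005,-0.0285,0],0],[-1,[0.0005,-0.0285,0],0],[-1,[0.0005,-0.0285,0],0],[-1,[0.0005,-0.0285,0],0],[-1,[0.0005,-0.0285,0],0],[-1,[0.0005,-0.0285,0],0],[-1,[0.0005,-0.0285,0],0],[-1,[0.0005,-0.0285,0],0],[-1,[0.0005,-0.0285,0],0],[-1,[0.0005,-0.0285,0],0],[-1,[0.0005,-0.0285,0],0],[-1,[0.0005,-0.0285,0],0],[-1,[0.0005,-0.0285,0],0],[-1,[0.0005,-0.0285,0],0],[-1,[0,-0.0285,0],0],[-1,[0,-0.0175,0],0],[-1,[0,0,0],0],[-1,[0,0,0],0]]'

```text
t: 15.62
ee_pos: [484.6, -276.9, 121.1]
orientation: [[0.021, 1.0, -0.0], [1.0, -0.021, 0.001], [0.001, -0.0, -1.0]]
wrist_force: [0.3, 0.9, -1.1]
opening: 0.998
grip_force: 0.0
```

```bash
python3 - <<'E'
from h import *
print(manip.get_state()["ee_pos"])
p=vision.camera("scene"); cv2.imwrite("pics/s3.png",p["frame"])
E
```

```text
[ 484.61251119 -276.85027556  121.12911763]
```

View pics/s3.png

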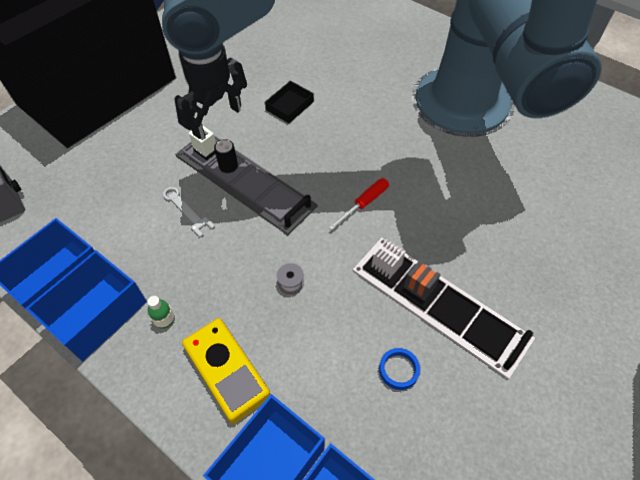

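The heatsink (388,258) and transformer (422,281) both stand in their bays. The gripper is above the capacitor.

Request:
send_rows --motion '[[-1,[0,0,-0.015],0],[-1,[0,0,-0.022],0],[-1,[0,0,-0.022],0],[-1,[0,0,-0.02],0],[-1,[0,0,-0.01],0],[-1,[0,0,-0.004],0],[-1,[0,0,0],0],[1,[0,0,0],0],[1,[0,0,0],0],[1,[0,0,0],0],[1,[0,0,0],0],[1,[0,0,0],0],[1,[0,0,0],0],[1,[0,0,0],0],[1,[0,0,0],0],[1,[0,0,0],0]]' --grip_force 40

```text
t: 17.0
ee_pos: [485.5, -277.4, 29.5]
orientation: [[0.02, 1.0, 0.001], [1.0, -0.02, -0.001], [-0.001, 0.001, -1.0]]
wrist_force: [-1.0, 0.4, 6.2]
opening: 0.459
grip_force: 40.4
```

Request:
send_rows --motion '[[1,[0,0,0.01],0],[1,[0,0,0.02],0],[1,[0,0,0.025],0],[1,[0,0,0.025],0],[1,[0,0.014,0.02],0],[1,[-0.0005,0.025,0],0],[1,[-0.0005,0.03,0],0],[1,[-0.0005,0.03,0],0],[1,[-0.0005,0.03,0],0],[1,[-0.0005,0.03,0],0],[1,[-0.0005,0.03,0],0],[1,[-0.0005,0.03,0],0],[1,[-0.0005,0.03,0],0],[1,[-0.0005,0.03,0],0],[1,[-0.0005,0.03,0],0],[1,[-0.0005,0.03,0],0],[1,[-0.0005,0.03,0],0],[1,[-0.0005,0.03,0],0],[1,[-0.0005,0.03,0],0],[1,[0,0.03,0],0]]'

```text
t: 18.67
ee_pos: [477.2, 183.7, 128.6]
orientation: [[0.019, 1.0, -0.0], [1.0, -0.019, -0.0], [-0.0, -0.0, -1.0]]
wrist_force: [0.6, -0.8, -0.4]
opening: 0.462
grip_force: 40.4
```

Request:
send_rows --motion '[[1,[0,0.03,0],0],[1,[0,0.026,0],0],[1,[0,0.018,0],0],[1,[0,0,0],0],[1,[0,0,-0.015],0],[1,[0,0,-0.02],0],[1,[0,0,-0.02],0],[1,[0,0,-0.02],0],[1,[0,0,-0.005],0],[1,[0,0,0],0],[1,[0,0,0],0]]'

```text
t: 19.58
ee_pos: [478.2, 255.9, 48.9]
orientation: [[0.02, 1.0, 0.0], [1.0, -0.02, 0.0], [0.0, 0.0, -1.0]]
wrist_force: [-0.2, -0.0, -0.4]
opening: 0.458
grip_force: 40.4
```

Lower by 19 mm, then release.

Request:
send_rows --motion '[[1,[0,0,-0.008],0],[1,[0,0,-0.006],0],[1,[0,0,-0.003],0],[1,[0,0,-0.002],0],[1,[0,0,0],0],[1,[0,0,0],0]]'

```text
t: 20.08
ee_pos: [478.0, 256.3, 29.5]
orientation: [[0.019, 1.0, 0.0], [1.0, -0.019, 0.0], [0.0, 0.0, -1.0]]
wrist_force: [-0.2, 0.2, 0.1]
opening: 0.457
grip_force: 40.6
```

Request:
send_rows --motion '[[0.3,[0,0,0],0],[-0.3,[0,0,0],0],[-0.6,[0,0,0],0],[-1,[0,0,0],0],[-1,[0,0,0],0],[-1,[0,0,0],0],[-1,[0,0,0.01],0],[-1,[0,0,0.02],0],[-1,[0,0,0.02],0],[-1,[0,0,0.02],0],[-1,[0,0,0.025],0],[-1,[0,0,0],0]]'

```text
t: 21.08
ee_pos: [481.2, 257.3, 130.4]
orientation: [[0.019, 1.0, 0.01], [1.0, -0.019, 0.003], [0.003, 0.01, -1.0]]
wrist_force: [0.3, 0.4, 1.0]
opening: 1.003
grip_force: 0.0
```

Request:
send_rows --motion '[[-1,[0,-0.018,0],0],[-1,[0.0005,-0.0295,0],0],[-1,[0.0005,-0.0295,0],0],[-1,[0.0005,-0.0295,0],0],[-1,[0.0005,-0.0295,0],0],[-1,[0.0005,-0.0295,0],0],[-1,[0.0005,-0.0295,0],0],[-1,[0.0005,-0.0295,0],0],[-1,[0.0005,-0.0295,0],0],[-1,[0.0005,-0.0295,0],0],[-1,[0.0005,-0.0295,0],0],[-1,[0.0005,-0.0295,0],0],[-1,[0.0005,-0.0295,0],0],[-1,[0.0005,-0.0295,0],0],[-1,[0,-0.0295,0],0],[-1,[0,-0.0295,0],0],[-1,[0,-0.0295,0],0],[-1,[0,-0.0295,0],-0.5],[-1,[0,-0.0295,0],-0.5],[-1,[0,-0.0295,0],-0.5]]'

```text
t: 22.75
ee_pos: [484.0, -323.7, 124.3]
orientation: [[0.046, 0.999, -0.0], [0.999, -0.046, 0.0], [0.0, -0.0, -1.0]]
wrist_force: [0.7, -0.3, -0.7]
opening: 1.002
grip_force: 0.0
```

Request:
send_rows --motion '[[-1,[0,-0.018,0],0],[-1,[0,0,-0.01],0],[-1,[0,0,-0.02],0],[-1,[0,0,0],0],[-1,[0,0,0],0]]'

```text
t: 23.17
ee_pos: [483.3, -338.6, 92.6]
orientation: [[0.045, 0.999, -0.003], [0.999, -0.045, 0.003], [0.003, -0.003, -1.0]]
wrist_force: [-0.3, 0.1, -0.8]
opening: 0.997
grip_force: 0.0
```

Request:
send_rows --motion '[[-1,[0,0,-0.02],0],[-1,[0,0,-0.02],0],[-1,[0,0,-0.015],0],[-1,[0,0,-0.008],0],[-1,[0,0,-0.003],0],[-1,[0,0,0],0],[1,[0,0,0],0],[1,[0,0,0],0],[1,[0,0,0],0],[1,[0,0,0],0],[1,[0,0,0],0],[1,[0,0,0],0],[1,[0,0,0],0],[1,[0,0,0],0],[1,[0,0,0],0],[1,[0,0,0],0]]'

```text
t: 24.5
ee_pos: [484.7, -340.8, 29.1]
orientation: [[0.046, 0.999, 0.001], [0.999, -0.046, -0.001], [-0.001, 0.001, -1.0]]
wrist_force: [-0.2, 0.6, 6.2]
opening: 0.394
grip_force: 40.9
```

Request:
send_rows --motion '[[1,[0,0,0.01],0],[1,[0,0,0.02],0],[1,[0,0,0.025],0],[1,[0,0,0.025],0],[1,[0,0.014,0.02],0],[1,[-0.0005,0.025,0],0],[1,[-0.0005,0.031,0],0],[1,[-0.0005,0.031,0],0],[1,[-0.0005,0.031,0],0],[1,[-0.0005,0.031,0],0],[1,[-0.0005,0.031,0],0],[1,[-0.0005,0.031,0],0],[1,[-0.0005,0.031,0],0],[1,[-0.0005,0.031,0],0],[1,[-0.0005,0.031,0],0],[1,[0,0.031,0],0.5],[1,[0,0.031,0],0.5],[1,[0,0.031,0],0.5],[1,[0,0.031,0],0],[1,[0,0.031,0],0]]'

```text
t: 26.17
ee_pos: [478.6, 134.2, 128.3]
orientation: [[0.019, 1.0, -0.0], [1.0, -0.019, -0.0], [-0.0, -0.0, -1.0]]
wrist_force: [0.4, 0.2, -1.1]
opening: 0.388
grip_force: 40.3
```

Request:
send_rows --motion '[[1,[0,0.031,0],0],[1,[0,0.031,0],0],[1,[0,0.031,0],0],[1,[0,0.031,0],0],[1,[0,0.028,0],0],[1,[0,0.023,0],0],[1,[0,0.018,0],0],[1,[0,0,0],0],[1,[0,0,-0.015],0],[1,[0,0,-0.02],0],[1,[0,0,-0.02],0],[1,[0,0,-0.02],0],[1,[0,0,-0.005],0],[1,[0,0,0],0],[1,[0,0,0],0]]'

```text
t: 27.42
ee_pos: [479.6, 325.4, 48.8]
orientation: [[0.02, 1.0, 0.0], [1.0, -0.02, 0.0], [0.0, 0.0, -1.0]]
wrist_force: [0.6, -0.1, -1.3]
opening: 0.39
grip_force: 40.2
```

Request:
send_rows --motion '[[1,[0,0,-0.008],0],[1,[0,0,-0.006],0],[1,[0,0,-0.003],0],[1,[0,0,-0.0025],0],[1,[0,0,0],0],[1,[0,0,0],0]]'

```text
t: 27.92
ee_pos: [479.7, 325.9, 29.1]
orientation: [[0.019, 1.0, 0.001], [1.0, -0.019, 0.0], [0.0, 0.001, -1.0]]
wrist_force: [-1.0, 0.5, 0.8]
opening: 0.394
grip_force: 40.5
```

Request:
send_rows --motion '[[0.3,[0,0,0],0],[-0.3,[0,0,0],0],[-0.6,[0,0,0],0],[-1,[0,0,0],0],[-1,[0,0,0],0],[-1,[0,0,0],0],[-1,[0,0,0.01],0],[-1,[0,0,0.02],0],[-1,[0,0,0.02],0],[-1,[0,0,0.03],0],[-1,[0,0,0.035],0],[-1,[0,0,0.035],0],[-1,[-0.01,-0.03,0.02],0],[-1,[-0.01,-0.04,0],0],[-1,[-0.01,-0.04,0],0],[-1,[-0.01,-0.04,0],0],[-1,[-0.01,-0.04,0],0],[-1,[-0.01,-0.04,0],0],[-1,[-0.01,-0.03,0],0],[-1,[0,0,0],0]]'

```text
t: 29.58
ee_pos: [408.3, 62.0, 199.4]
orientation: [[0.025, 1.0, 0.001], [1.0, -0.025, -0.002], [-0.002, 0.001, -1.0]]
wrist_force: [0.7, 0.5, -0.8]
opening: 1.003
grip_force: 0.0
```

Request:
send_rows --motion '[[-1,[0,-0.035,0],0],[-1,[0,-0.035,0],0],[-1,[0,-0.035,0],0],[-1,[0,-0.035,0],0],[-1,[0,-0.03,0],0],[-1,[0,0,0],0],[-1,[0,0,0],0]]'

```text
t: 30.17
ee_pos: [409.5, -105.1, 199.4]
orientation: [[0.022, 1.0, 0.001], [1.0, -0.022, 0.0], [0.0, 0.001, -1.0]]
wrist_force: [-0.4, 0.5, -0.0]
opening: 0.999
grip_force: 0.0
```

```bash
python3 - <<'E'
from h import *
p=vision.camera("top"); cv2.imwrite("pics/crop4.png",cv2.resize(p["frame"][215:300,110:300],None,fx=4,fy=4))
s=vision.camera("scene"); cv2.imwrite("pics/s4.png",cv2.resize(s["frame"][200:400,330:560],None,fx=3,fy=3))
for q in ["capacitor","relay","transformer","heatsink"]:
    for pp in (p,s):
        for r in nets.regions_of(pp,q)[:1]:
            W,_=world(pp,r["mask"]); z=W[:,2]; S=W[z>np.percentile(z,90)-(8 if q in("relay","capacitor") else 4)]
            print(q,round(r["conf"],2),rect(S),np.round(np.percentile(z,[50,95]),1))
E
```

```text
capacitor 0.82 (array([479.1, 255.3]), array([36.6, 37.4]), 80.6) [71.4 75.6]
capacitor 0.8 (array([478.3, 258.3]), array([38.6, 40.1]), 82.8) [69.6 75.1]
relay 0.58 (array([480.5, 322.5]), array([32.3, 39. ]), 1.0) [65.9 69.4]
relay 0.77 (array([479.6, 325.4]), array([38.5, 35.8]), 88.5) [65.7 69.7]
transformer 0.84 (array([479.6, 185.8]), array([35.8, 45.9]), 1.0) [57.7 61.4]
transformer 0.57 (array([478.5, 188. ]), array([45.2, 36.8]), 89.3) [56.3 61.4]
heatsink 0.96 (array([478.7, 114.8]), array([40.4, 39.9]), 88.9) [53.6 59.5]
heatsink 0.7 (array([479.4, 117.1]), array([40.1, 38.1]), 89.4) [48.7 59.1]
```

View pics/crop4.png

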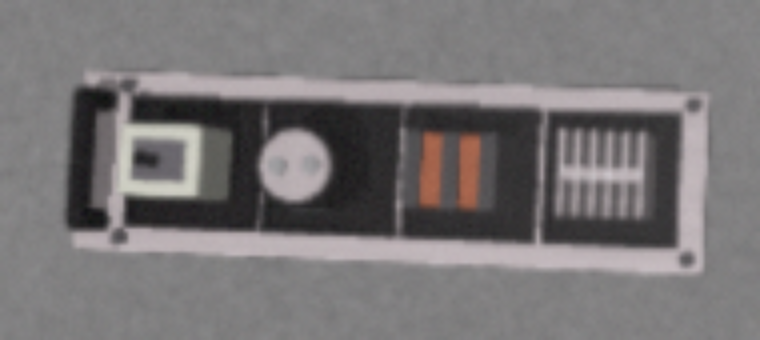

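View pics/s4.png

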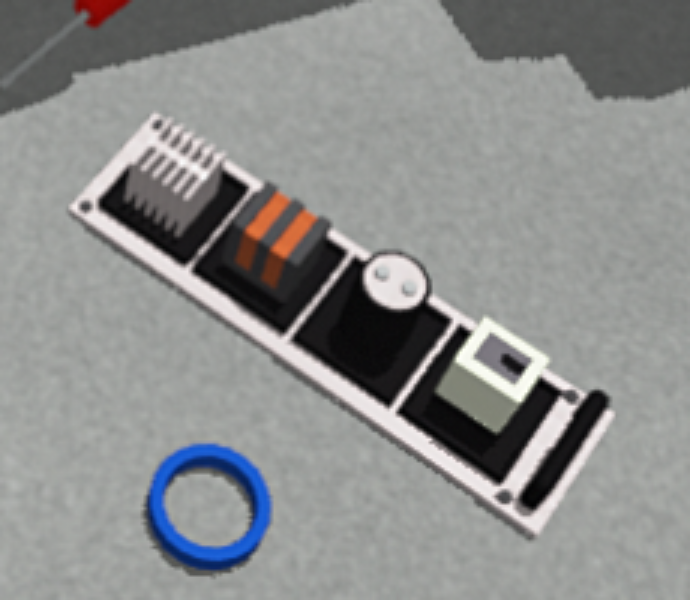

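All four parts stand upright and centred in their bays: heatsink (170,185), transformer (275,245), capacitor (390,310) and relay (490,370) in the scene crop. Their top heights match those on the seats, whose floors are at the same 12 mm.

```bash
python3 -c "
from workcell import job; print(job.finish_job())"
```

```text
the job is handed in; nothing more can be done
None
```

I moved all four parts to the aluminium rack in reverse order and handed the job in at about 30 s; the last pictures showed each one upright and centred in its bay, but `finish_job()` gave no verdict.

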